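# Run a bottle on the bench labeller

### The job

Slide the bottle lying in the labeller's roller cradle gently along the rollers until its base is against the end stop, swing the pressure roller down so that it rests on the bottle, and only then reach a fingertip into the recessed well on the front deck, press the green start key fully down and let it come back up. Nothing needs gripping: fingertip pushes do it all, so do not lift the bottle, leave the red stop button and the standing bottles alone, and finish clear of everything with the bottle still against the stop and the roller still on it.

Things in the scene. Friction and masses are not known exactly. Their poses are not given: they have to be found in the camera images.
- labeller: Fixed steel bench labeller, housing 340 mm deep (its x, -150 to +190) by 420 mm wide (its y, -230 to +190), deck top at z 100. Origin on the table under its middle; x points from the front (control deck, robot's side) to the rear (white label roll, top z 196 at x 250), y to its left. The front deck (x -150 to -46) carries the key well (y -100), a flat counter, a knob (y 55, 18 mm high) and the red stop button (y 135)
- cradle_mid (a point): Point between the two cradle rollers at the height of their tops (z 132). The rollers, radius 20 mm, run along the labeller's y, 30 mm to either side of this point, from 150 mm on its right to 75 mm on its left; a bearing block 12 mm thick, no higher than z 125, stands just past their right end
- stop_face (a point): Middle of the face of the upright aluminium end stop (70 mm wide, z 125 to 180) that the bottle's base must touch. The face looks along the labeller's -y. At the height of the bottle's axis, z 156, over the middle of the cradle
- bottle: Loose amber glass bottle, 66 mm diameter, 190 mm long, 0.25 to 0.42 kg, lying in the cradle, base towards the end stop, black cap (31 mm diameter, 27 mm long) towards the labeller's -y. Origin: centre of its base; its axis runs along its own -y to the cap, at z 156. Straight body 112 mm long, neck 26 mm diameter. It starts 20 to 50 mm short of the stop and slides under a push of about 2 to 5 N
- cap_end (a point): Centre of the flat end of the bottle's cap, 190 mm from the base along the bottle's axis
- press_arm (a joint): Angle (rad) of the pressure-roller arm: 0 = its black rubber roller rests on the bottle, positive = swung up towards the rear; it starts at 1.0 to 1.25. Above about 0.9 friction holds it where it is left; pushed lower (1 to 3 N at the handle) it sinks by its own weight, damped, in a few seconds and stays on the bottle
- press_handle (a point): Middle of the black handle bar at the free end of the arm (round, 14 mm diameter, 92 mm long, along the labeller's y), 148 mm from the hinge. The two blue side bars of the arm are 18 mm deep and 73 mm apart over their outsides; its roller (radius 15 mm, 60 mm long) lies 120 mm from the hinge
- press_hinge (a point): Hinge of the arm, axis along the labeller's y, at the rear of the machine at z 204, between two posts that reach z 215. At angle a the handle lies 148*cos(a) mm nearer the labeller's front than the hinge and 148*sin(a) mm higher
- well_mouth (a point): Centre of the mouth of the key well, level with the deck top: an open rectangular pocket, 36 mm along the labeller's x by 50 mm along its y, straight-walled, 32 mm deep, with a thin black frame
- key_top (a point): Centre of the top face of the green start key (24 by 34 mm, long side along the labeller's y) inside the well; it lies 16 mm below the deck top when up
- start_key (a joint): Travel (m) of the start key: 0 = up, 0.006 = fully down. It moves straight down and springs back; about 1.5 N to start it, 4 N at the bottom
- stop_button (a joint): Travel (m) of the red mushroom stop button, 40 mm across, top 31 mm above the deck on a yellow collar: 0 = up; must stay up
- bottle_black: Standing clear bottle with a black cap, 66 mm diameter, 190 mm tall; origin at the centre of its underside. Leave alone
- bottle_blue: Standing amber bottle with a blue cap, same size; origin at the centre of its underside. Leave alone
- bottle_gold: Standing clear bottle with a gold cap, same size; origin at the centre of its underside. Leave alone

How it is judged:
By the outcome, as a careful person would: the job done as asked, in the order asked, and still so for the second after the job is handed in, with the robot touching nothing.
It also fails if it takes over 61 s, if anything falls off the work surface, if the arm or the gripper's body presses on something with over 40 N, if the wrist force passes 120 N, or if a joint passes its speed limit or range.

### The arm

A 6-joint arm with a two-finger parallel gripper is mounted at the origin on the work surface. World frame = base frame: x ahead of the robot, y to its left, z up, the work surface at z = 0. Lengths are in m, angles in rad, forces in N, time in s.
With the tool pointing down it reaches from about 0.275 to 0.975 m from the base axis. Payload 8.4 kg.
Tool frame: the origin (TCP) lies midway between the tips of the shut fingers; the grasp point (between the pads) lies 19 mm behind it; z points along the fingers, y is the direction in which the jaws open and shut (so a half turn about z gives the same grasp; the last joint's range is limited). The gripper opens to 92 mm and grips with 3 to 60 N. Pads are 20 mm wide; open, the fingers measure 128 mm over their backs; the gripper's body (75 mm by 189 mm) begins 69 mm behind the grasp point.
Start: joints at [1.132, 0.353, 1.633, -0, 1.155, -0.002], TCP at [0.264, 0.566, 0.215] pointing down, gripper open.
Joint ranges: [-2.63, 2.63], [-0.92, 2.1], [0.06, 2.66], [-1.3, 4.44], [0, 2.69], [-3.02, 3.02]. Speed limits (rad/s): [2.22, 2.22, 2.79, 3.14, 3.14, 3.14].

### API

Orientations are given as a rotation vector (axis times angle).
In Python, from cell import bot gives the robot as it stands.
- The arm moves only by the tool send_rows, never from a script. Its argument "moves" is text: rows parted by semicolons, each of 7 numbers parted by spaces: the opening, from -1 (shut) to 1 (fully open), so that 0 is half open, then the shift along the tool's x, y, z in mm, then the turn, a rotation vector about the tool's x, y, z in rad. In form: jaw tx ty tz rx ry rz; .... A call has exactly 5 rows; each row is the pose to reach, as a shift and turn from the pose measured when the call began, along the tool's axes at that moment; what a row does not reach only later rows make up. A row lasts 1/10 s, in which the tool goes at most 50 mm and 8.59 degrees, less where a joint would pass 70% of its speed; a pose out of reach is approached as far as the arm can. A call with a gripper value outside its range is refused whole. The fingers move at their own pace and stop on an object; "force" is the grip in N (left out, the last holds). Time passes only in rows, so rows that repeat a pose let the fingers close, or fill a call up. It gives the time, the measured TCP pose, the force and the opening at its end, in the units of the state.
- bot.observe(): the state, without advancing time (a new reading comes with each control period).
- bot.snapshot(name): name is "scene" or "top" or "wrist"; returns the picture (384x512x3 uint8, red, green, blue); there is no depth.
- bot.camera_params(name): a dict with "intrinsics" (3x3 intrinsics, pixels), "k1" (the pictures are not rectified: a ray, as slopes to the right and down, at radius r is drawn at 1 + k1 r^2 times it, then the intrinsics apply), "view" (4x4, takes a point from world to camera coordinates). Camera axes: x right, y up, looking along -z (the intrinsics and any distortion apply to the point x, -y, -z); pixel columns grow to the right and rows downward; lengths in m; the calibration is good to about 2 mm. A picture is of the moment at which its call begins: read the wrist's pose just before it. camera_params takes no time and is no camera call; for the wrist camera it gives the pose at the moment of the call.
- bot.job_done(): hands the job in, once; it reports no verdict.
Trained networks look in the newest picture that a camera, given by its name, has taken for a name from the list of things; names that differ only in an ending like _2 or _b are one class to them, and where a whole thing is asked for, a point or a joint stands for the part that bears it (a point fixed in the world has none). Each returns a list of dicts, best first, with "conf" (0 to 1); they miss things now and then, are a little off and sometimes report something else, mostly with a low value. They report only what shows in the picture. A call takes as long as a camera call.
- bot.find_in(label, camera): "rect" ([centre column, centre row, width, height] in pixels, round what is visible of it).
- bot.trace(label, camera): "pixels" (384x512 bool, what is visible of it) and "rect" ([centre column, centre row, width, height] in pixels, round what is visible of it).
- bot.place_of(label, camera): "pixel" ([column, row] in pixels: a listed point, or the origin of a listed thing).
The state is a dict: "t": time; "qpos": joint angles; "dq": joint speeds; "joint_efforts": joint torques, N m; "tcp_pos": TCP position; "eef_rot": TCP orientation; "force": force on the tool from outside, world axes, zero at the start; "moment": the same for the moment, N m; "grip_width": opening from 0.0 (shut) to 1.0 (fully open).
Only numpy, scipy, OpenCV 4.12 (cv2) and the standard library are available. Lean on these libraries where they do the work, as an engineer would, in place of code of your own. Each camera call takes 0.05 s, during which the arm holds its last target.

## Working session

There is one attempt and no reset: what is moved stays moved. The work goes in short steps, Python scripts to look and compute and a tool call to move; the robot and the scene stay as the last step left them, time stands still between calls to the robot, and variables do not carry over. Pictures are saved under pics/ and viewed, and the job is handed in when it is done.

Besides the shell and the picture viewer there is one more tool, called after "Emit:" as a command line: name --argument value ..., lists and objects as JSON in quotes. send_rows: Moves the arm, as the interface text tells. Its arguments: {"type":"object","properties":{"moves":{"type":"string"},"force":{"type":"number"}},"required":["moves"]}

```bash
ls; mkdir -p pics
python3 - <<'E'
from cell import bot
import cv2,numpy as np
print(bot.observe())
for n in ("scene","top","wrist"):
    im=bot.snapshot(n); cv2.imwrite(f"pics/{n}0.png",im[:,:,::-1]); p=bot.camera_params(n); print(n,p)
    if n!="wrist":
        for l in ["cradle_mid","stop_face","bottle","cap_end","press_handle","press_hinge","well_mouth","key_top","labeller","bottle_black","bottle_blue","bottle_gold"]:
            r=bot.place_of(l,n); print(l,[(np.round(q["pixel"],1).tolist(),round(q["conf"],2)) for q in r[:2]])
print(bot.observe()["t"])
E
```

```text
pics
{'t': 0.0, 'qpos': array([ 1.13158350e+00,  3.53639852e-01,  1.63415437e+00, -5.77129366e-06,
        1.15516723e+00, -2.38215070e-03]), 'dq': array([-0.00077887,  0.00053607, -0.00021791, -0.00181159,  0.00075076,
        0.00117219]), 'joint_efforts': array([ 2.06127195e-03, -5.93854845e+01, -3.34210896e+01,  6.99201040e-02,
        2.35974760e-02, -5.65698349e-05]), 'tcp_pos': array([0.26419794, 0.56586261, 0.21386021]), 'eef_rot': array([-6.80661786e-01, -3.06666731e+00,  2.09952328e-03]), 'force': array([0.46199099, 0.31653644, 0.49002484]), 'moment': array([0.00067859, 0.00976995, 0.01613044]), 'grip_width': 1.0020004431447675}
scene {'intrinsics': array([[348.74862804,   0.        , 255.74099524],
       [  0.        , 348.74862804, 191.15668012],
       [  0.        ,   0.        ,   1.        ]]), 'k1': -0.1047219058765313, 'view': array([[ 0.55665188,  0.8305256 , -0.01912859, -0.29770362],
       [-0.6225285 ,  0.43226939,  0.65238136,  0.27556588],
       [ 0.55008813, -0.35124122,  0.75764943, -1.23294433],
       [ 0.        ,  0.        ,  0.        ,  1.        ]
[... 1411 characters left out ...]
15)]
bottle_black [([280.6, 223.4], 0.36)]
bottle_blue [([343.4, 232.1], 0.61)]
bottle_gold [([280.0, 224.1], 0.7), ([295.4, 180.0], 0.69)]
wrist {'intrinsics': array([[303.94779052,   0.        , 255.79236564],
       [  0.        , 303.94779052, 188.45400485],
       [  0.        ,   0.        ,   1.        ]]), 'k1': -0.0036454855797453146, 'view': array([[ 4.23011086e-01,  9.06124401e-01,  4.38500569e-04,
        -6.25013848e-01],
       [-8.73424736e-01,  4.07874456e-01, -2.66021914e-01,
         3.01345053e-02],
       [-2.41227800e-01,  1.12147221e-01,  9.63966882e-01,
        -3.90352490e-01],
       [ 0.00000000e+00,  0.00000000e+00,  0.00000000e+00,
         1.00000000e+00]])}
1.35
```

View pics/scene0.png

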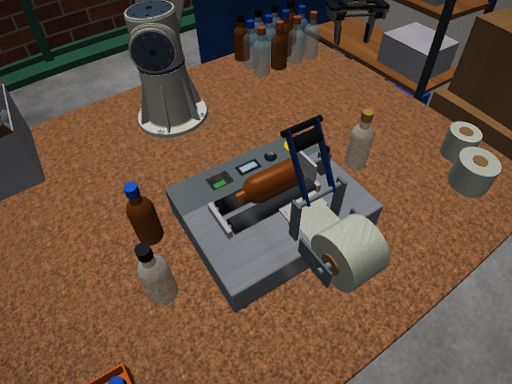

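View pics/top0.png

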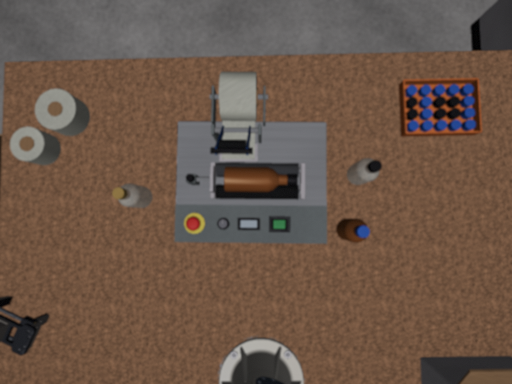

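View pics/wrist0.png

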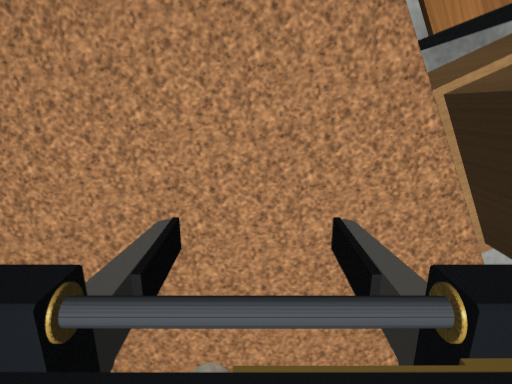

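The scene shows the labeller with the bottle in its cradle. In the top view the bottle's cap is at about (293,181), the green key at (280,224), the red stop at (194,223) and the raised handle at (233,148). Next I turn these into positions.

```bash
cat > h.py <<'E'
import numpy as np,cv2
def ray(p,px):
    K=p["intrinsics"];k=p["k1"]
    d=np.array([(px[0]-K[0,2])/K[0,0],(px[1]-K[1,2])/K[1,1]])
    u=d.copy()
    for _ in range(20): u=d/(1+k*(u@u))
    V=p["view"];R=V[:3,:3]
    c=-R.T@V[:3,3]
    return c,R.T@np.array([u[0],-u[1],-1.])
def at_z(p,px,z):
    c,d=ray(p,px); return c+d*(z-c[2])/d[2]
def tri(p1,x1,p2,x2):
    c1,d1=ray(p1,x1);c2,d2=ray(p2,x2)
    A=np.stack([d1,-d2],1); s=np.linalg.lstsq(A,c2-c1,rcond=None)[0]
    a=c1+d1*s[0];b=c2+d2*s[1]; return (a+b)/2,np.linalg.norm(a-b)
def proj(p,X):
    X=np.asarray(X);V=p["view"];q=V[:3,:3]@X+V[:3,3];u=np.array([q[0],-q[1]])/-q[2]
    u=u*(1+p["k1"]*(u@u));K=p["intrinsics"];return np.array([K[0,0]*u[0]+K[0,2],K[1,1]*u[1]+K[1,2]])
E
python3 - <<'E'
from cell import bot
from h import *
t=bot.camera_params("top");s=bot.camera_params("scene")
T={"cradle_mid":([243,184.2],[280.4,183.6],.132),"stop_face":([213.1,179],[302.7,166.8],.156),"bottle":([227.1,179.3],[294.9,169],.156),"cap_end":([295.2,182.2],[222.5,200.5],.156),"handle":([232,148.4],[300.5,125.4],None),"hinge":([236.4,129.7],[317.2,198.3],.204),"well":([279.1,224.9],[221.1,177.6],.1),"key":([280.9,223.6],[303.6,164],.084),"lab":([243.7,192.1],[274.6,211.6],0)}
for k,(a,b,z) in T.items():
    print(k,tri(t,a,s,b), None if z is None else (at_z(t,a,z),at_z(s,b,z)))
im=cv2.imread("pics/top0.png");sc=cv2.imread("pics/scene0.png")
cv2.imwrite("pics/top0z.png",cv2.resize(im[90:260,160:340],None,fx=4,fy=4,interpolation=cv2.INTER_CUBIC)[:600])
cv2.imwrite("pics/scene0z.png",cv2.resize(sc[100:300,150:400],None,fx=3,fy=3,interpolation=cv2.INTER_CUBIC))
for n,I,p in(("top",im,t),("scene",sc,s)):
    h=cv2.cvtColor(I,cv2.COLOR_BGR2HSV)
    g=cv2.inRange(h,(50,120,50),(75,255,255)); r=cv2.inRange(h,(0,180,120),(6,255,255))|cv2.inRange(h,(174,180,120),(180,255,255))
    for nm,m,z in(("green",g,.084),("red",r,.131)):
        c,l,st,ce=cv2.connectedComponentsWithStats(m)
        for i in range(1,c):
            if st[i,4]>15: print(n,nm,st[i],ce[i],at_z(p,ce[i],z))
E
```

```text
cradle_mid (array([0.57169775, 0.04327833, 0.12169953]), np.float64(0.010777712876624304)) (array([0.5678313 , 0.03820061, 0.132     ]), array([0.58150371, 0.04226922, 0.132     ]))
stop_face (array([0.57993251, 0.11417615, 0.14647664]), np.float64(0.006684539751507977)) (array([0.58083467, 0.1157211 , 0.156     ]), array([0.58540735, 0.10447891, 0.156     ]))
bottle (array([0.5807572 , 0.08085483, 0.15796214]), np.float64(0.00554315402521512)) (array([0.57938896, 0.07872639, 0.156     ]), array([0.58057436, 0.08467005, 0.156     ]))
cap_end (array([ 0.56734503, -0.10286973,  0.15601211]), np.float64(0.005646640620998291)) (array([ 0.56859576, -0.10033686,  0.156     ]), array([ 0.56599704, -0.10535509,  0.156     ]))
handle (array([0.62732879, 0.04909118, 0.33364648]), np.float64(0.0034089774954210116)) None
hinge (array([0.7014668 , 0.04827822, 0.19275618]), np.float64(0.004418931410439961)) (array([0.70013889, 0.04931482, 0.204     ]), array([0.70683048, 0.03913477, 0.204     ]))
well (array([ 0.45780092, -0.05539092,  0.10354421]), np.float64(0.006021960606118744)) (array([ 0.45634612, -0.05822014,  0.1       ]), array([ 0.45624422, -0.05138696,  0.1       ]))
key (array([0.53567166, 0.01247697, 0.20185342]), np.float64(0.20484192164667103)) (array([ 0.45955506, -0.06400038,  0.084     ]), array([0.52627565, 0.16288897, 0.084     ]))
lab (array([ 0.55667279,  0.04500375, -0.00642719]), np.float64(0.003203507304855082)) (array([0.55539275, 0.04331003, 0.        ]), array([0.56133142, 0.04343212, 0.        ]))
top green [273 220  13   9 115] [279.         223.93043478] [ 0.45871544 -0.05866772  0.084     ]
top red [187 218  12  12 101] [192.5049505  222.93069307] [0.46581902 0.17542103 0.131     ]
scene green [213 180  13   9  55] [218.67272727 183.96363636] [ 0.45825856 -0.06151692  0.084     ]
```

```bash
ls pics
```

```text
scene0.png
scene0z.png
top0.png
top0z.png
wrist0.png
```

View pics/top0z.png

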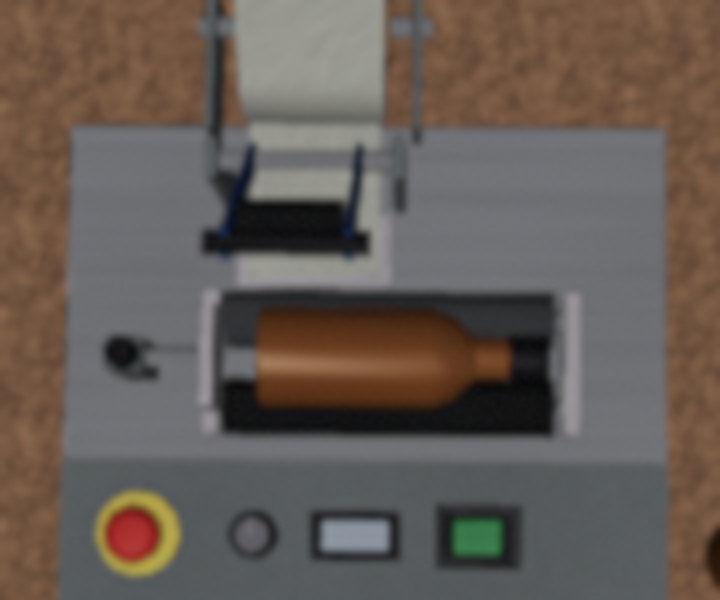

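View pics/scene0z.png

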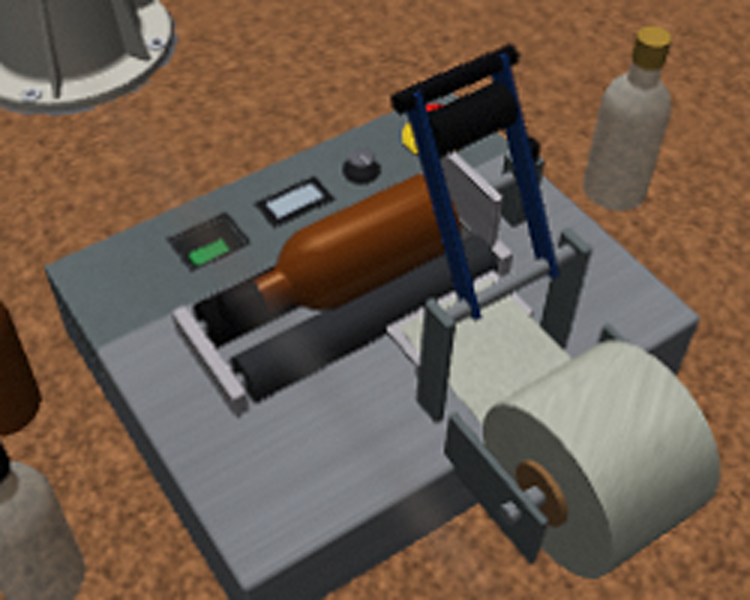

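Run:
```python
from cell import bot
from h import *
from scipy.optimize import least_squares
t=bot.camera_params("top");s=bot.camera_params("scene")
f=lambda x,y:(160+(x+.5)/4-.5,90+(y+.5)/4-.5)
g=lambda x,y:(150+(x+.5)/3-.5,100+(y+.5)/3-.5)
obs=[(t,f(72,127),(.190,.190,.1)),(t,f(664,129),(.190,-.230,.1)),(t,f(65,459),(-.046,.19,.1)),(t,f(667,463),(-.046,-.23,.1)),
(t,f(138,534),(None,.135,.1)),(t,f(478,537),(None,-.1,.084)),
(s,g(47,269),(-.15,-.23,.1)),(s,g(242,590),(.19,-.23,.1)),(s,g(697,318),(.19,.19,.1)),(s,g(102,347),(-.046,-.23,.1))]
for p,a,X in obs: print(np.round(at_z(p,a,X[2])*1000,1),X)
def fun(q):
    r=[]
    for p,a,X in obs:
        W=at_z(p,a,X[2]); c,si=np.cos(q[2]),np.sin(q[2])
        d=W[:2]-q[:2]; l=np.array([c*d[0]+si*d[1],-si*d[0]+c*d[1]])
        if X[0] is not None:r.append(l[0]-X[0])
        r.append(l[1]-X[1])
    return np.array(r)*1000
o=least_squares(fun,[.555,.043,0],loss="soft_l1",f_scale=3);print(o.x,np.round(fun(o.x),1))
np.save("lab.npy",o.x)
x0,y0,a=o.x
R=np.array([[np.cos(a),-np.sin(a)],[np.sin(a),np.cos(a)]])
for n,w in dict(well=(.457,-.0585),cradle=(.572,.040),stop=(.583,.11),base=(.580,.081),cap=(.567,-.103),handle=(.627,.049),hinge=(.701,.047)).items(): print(n,np.round(R.T@(np.array(w)-[x0,y0])*1000,1))
```

```text
[752.1 222.4 100. ] (0.19, 0.19, 0.1)
[ 742.1 -194.4  100. ] (0.19, -0.23, 0.1)
[517.6 227.5 100. ] (-0.046, 0.19, 0.1)
[ 508.  -189.7  100. ] (-0.046, -0.23, 0.1)
[464.8 176.8 100. ] (None, 0.135, 0.1)
[458.9 -59.   84. ] (None, -0.1, 0.084)
[ 410.6 -186.6  100. ] (-0.15, -0.23, 0.1)
[ 742.9 -197.4  100. ] (0.19, -0.23, 0.1)
[754.  217.5 100. ] (0.19, 0.19, 0.1)
[ 510.3 -184.3  100. ] (-0.046, -0.23, 0.1)
[ 0.55955489  0.03850298 -0.0248173 ] [-2.1 -1.3 -1.7  1.7 -0.6 -2.1  0.1  0.6  0.9  0.   6.6  1.3 -0.9 -1.2
 -0.1 -6.2  2.3  6. ]
well [-100.1  -99.5]
cradle [12.4  1.8]
stop [21.7 72.1]
base [19.4 43. ]
cap [  11.  -141.3]
handle [67.2 12.2]
hinge [141.2  12. ]
```

```bash
cat >> h.py <<'E'
from scipy.spatial.transform import Rotation as Ro
LX,LY,LA=np.load("lab.npy")
def l2w(x,y): # mm -> m
    c,s=np.cos(LA),np.sin(LA); return np.array([LX+(c*x-s*y)/1000,LY+(s*x+c*y)/1000])
def w2l(p):
    c,s=np.cos(LA),np.sin(LA); d=(np.asarray(p)[:2]-[LX,LY])*1000; return np.array([c*d[0]+s*d[1],-s*d[0]+c*d[1]])
def Rdown(lab_yaw=0.):
    a=LA+lab_yaw; y=np.array([-np.sin(a),np.cos(a),0]);z=np.array([0,0,-1.]);return np.stack([np.cross(y,z),y,z],1)
def rel(o,lx,ly,z,yaw=0.):
    """tool-frame shift (mm) and turn to lab-frame x,y (mm), z mm"""
    R=Ro.from_rotvec(o["eef_rot"]).as_matrix()
    P=np.append(l2w(lx,ly),z/1000)
    return np.round(R.T@(P-o["tcp_pos"])*1000,1),np.round(Ro.from_matrix(R.T@Rdown(yaw)).as_rotvec(),4)
def where(o):
    R=Ro.from_rotvec(o["eef_rot"]).as_matrix();y=R[:,1]
    return "lab",np.round(np.append(w2l(o["tcp_pos"]),o["tcp_pos"][2]*1000),1),"yawerr",round(float(np.arctan2(-y[0],y[1])-LA),3),"tilt",np.round(R[:2,2],3),"F",np.round(o["force"],1),"t",o["t"],"g",round(float(o["grip_width"]),3)
E
python3 - <<'E'
from cell import bot
from h import *
o=bot.observe(); t=bot.camera_params("top");s=bot.camera_params("scene");w=bot.camera_params("wrist")
V=w["view"];c=-V[:3,:3].T@V[:3,3];R=Ro.from_rotvec(o["eef_rot"]).as_matrix()
print("cam in tool",R.T@(c-o["tcp_pos"]),"look",R.T@-V[2,:3])
print(where(o))
for l in [(-120,-60,400),(-100,-60,420)]: print(l,rel(o,*l))
f=lambda x,y:(160+(x+.5)/4-.5,90+(y+.5)/4-.5)
for px in [(257,358),(512,361),(550,362)]: print(px,w2l(at_z(t,f(*px),.156)))
# standing bottles caps top z .19 from top view
for n,px in dict(gold=(119,194),black=(375,167),blue=(363,232)).items(): print(n,w2l(at_z(t,px,.19)))
E
```

```text
cam in tool [ 0.07480708 -0.0001741  -0.16997663] look [-2.66026572e-01  3.84683654e-04  9.63965619e-01]
('lab', array([-308.2,  520.4,  214.6]), 'yawerr', -0.412, 'tilt', array([0., 0.]), 'F', array([ 0.5,  0.2, -0.1]), 't', 1.35, 'g', 0.999)
(-120, -60, 400) (array([-404.8, -456.5, -185.4]), array([ 0.   ,  0.   , -0.412]))
(-100, -60, 420) (array([-423.1, -448.4, -205.4]), array([ 0.   ,  0.   , -0.412]))
(257, 358) [19.23172284 49.22977974]
(512, 361) [  18.47234008 -118.68002865]
(550, 362) [  17.99571872 -143.61261131]
gold [-24.29685065 313.44491411]
black [  49.48371392 -337.58667023]
blue [-114.73672662 -305.55400907]
```

Emit:
send_rows --moves "-1 -15 -17 -40 0 0 -0.08; -1 -40 -45 -70 0 0 -0.16; -1 -65 -73 -95 0 0 -0.24; -1 -92 -104 -115 0 0 -0.33; -1 -120 -135 -135 0 0 -0.412" --force 10

```text
t: 1.85
tcp_pos: [0.3162, 0.3918, 0.3507]
eef_rot: [0.032, 3.141, 0.001]
force: [1.0, -1.6, 1.1]
grip_width: 0.587
```

Run:
```python
from cell import bot
from h import *
o=bot.observe();print(where(o),rel(o,-120,-60,420))
```

```text
('lab', array([-252.1,  347.2,  350.7]), 'yawerr', 0.004, 'tilt', array([0.001, 0.   ]), 'F', array([ 1. , -1.6,  1.1]), 't', 1.85, 'g', 0.587) (array([-130.4, -407.7,  -69.5]), array([0.0005, 0.0005, 0.0042]))
```

Emit:
send_rows --moves "-1 -14 -42 -15 0 0 0; -1 -28 -85 -30 0 0 0; -1 -42 -130 -45 0 0 0; -1 -56 -175 -60 0 0 0; -1 -70 -220 -69 0 0 0.004"

```text
t: 2.35
tcp_pos: [0.3818, 0.1688, 0.421]
eef_rot: [0.038, 3.139, 0.002]
force: [1.0, -0.6, 0.6]
grip_width: 0.152
```

Emit:
send_rows --moves "-1 -14 -42 0 0 0 0; -1 -28 -85 0 0 0 0; -1 -42 -125 0 0 0 0; -1 -52 -160 0 0 0 0; -1 -60 -186 0 0 0 0"

```text
t: 2.85
tcp_pos: [0.4374, -0.0209, 0.4211]
eef_rot: [0.04, 3.138, 0.002]
force: [-0.5, 0.7, 0.3]
grip_width: 0.009
```

Run:
```python
from cell import bot
from h import *
o=bot.observe();print(where(o))
w=bot.camera_params("wrist"); im=bot.snapshot("wrist");cv2.imwrite("pics/w1.png",im[:,:,::-1]);
import pickle;pickle.dump(w,open("w1.pkl","wb"))
Z=dict(cradle_mid=.132,stop_face=.156,bottle=.156,cap_end=.156,well_mouth=.1,key_top=.084,press_hinge=.204,press_handle=.333)
for l,z in Z.items():
    r=bot.place_of(l,"wrist")
    for q in r[:2]: print(l,np.round(q["pixel"],1),round(q["conf"],2),np.round(w2l(at_z(w,q["pixel"],z)),1))
cv2.imwrite("pics/w1z.png",cv2.resize(im[:,:,::-1],(800,600),interpolation=cv2.INTER_CUBIC))
print(bot.observe()["t"],bot.observe()["qpos"])
```

```text
('lab', array([-120.6,  -62.4,  421.1]), 'yawerr', -0.001, 'tilt', array([0.003, 0.001]), 'F', array([-0.5,  0.7,  0.3]), 't', 2.85, 'g', 0.009)
stop_face [345.7 245.2] 0.81 [18.1 78.8]
bottle [326.5 248. ] 0.95 [22.8 49. ]
cap_end [202.6 245.4] 0.92 [  18.1 -145.6]
well_mouth [233.8 166.8] 0.63 [-95.9 -98.2]
key_top [232.3 163.2] 0.7 [ -98.8 -101.8]
3.3 [-4.52173320e-02 -9.67174566e-02  1.70925889e+00  1.59477515e-03
  1.52646947e+00 -1.59343739e+00]
```

View pics/w1z.png

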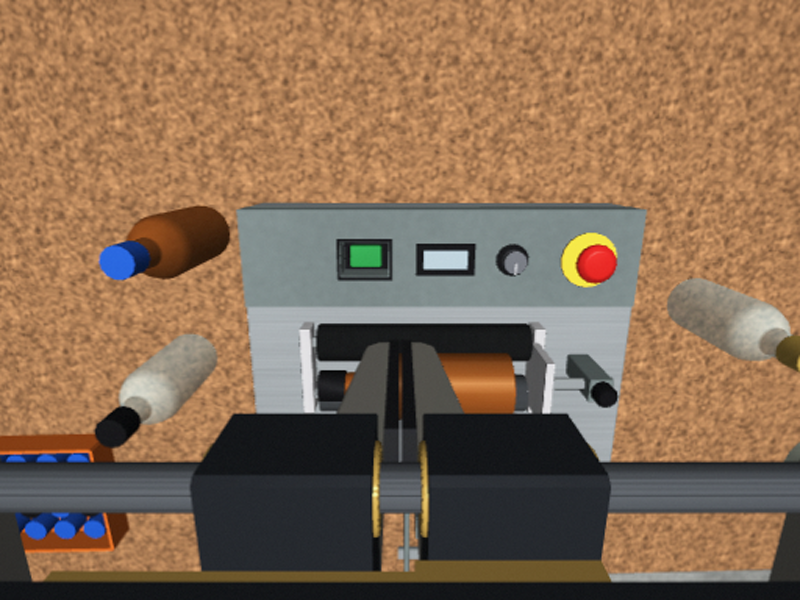

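The wrist picture shows the key well at about (364,260) of 800x600, the cap at (332,385) and the bottle's base at (515,380), so the fits agree within 3 mm. Next I go to the cap side with the tool slightly tilted, so the fingertip leads.

```bash
cat >> h.py <<'E'
def relR(o,lx,ly,z,Rt):
    R=Ro.from_rotvec(o["eef_rot"]).as_matrix()
    P=np.append(l2w(lx,ly),z/1000)
    return np.round(R.T@(P-o["tcp_pos"])*1000,1),np.round(Ro.from_matrix(R.T@Rt).as_rotvec(),4)
def Rtilt(th): return Rdown()@Ro.from_rotvec([-th,0,0]).as_matrix()
E
python3 - <<'E'
from cell import bot
from h import *
o=bot.observe();R=Rtilt(.25);print(np.round(R[:,2],3));print(relR(o,19,-180,300,R),relR(o,19,-178,152,R))
E
```

```text
[ 0.006  0.247 -0.969]
(array([-139.4, -121.3,  121.2]), array([-0.2485,  0.0023,  0.0025])) (array([-139. , -119.5,  269.2]), array([-0.2485,  0.0023,  0.0025]))
```

Emit:
send_rows --moves "-1 -10 -40 10 -0.05 0 0; -1 -35 -75 25 -0.10 0 0; -1 -75 -100 45 -0.15 0 0; -1 -110 -118 75 -0.20 0 0; -1 -139 -121 105 -0.25 0.002 0.002"

```text
t: 3.8
tcp_pos: [0.5756, -0.1431, 0.3153]
eef_rot: [0.039, 3.111, 0.395]
force: [0.7, 1.1, -0.5]
grip_width: 0.002
```

Run:
```python
from cell import bot
from h import *
o=bot.observe();print(where(o));R=Rtilt(.25);print(relR(o,19,-180,200,R),relR(o,19,-178,152,R))
```

```text
('lab', array([  20.6, -181.2,  315.3]), 'yawerr', 0.0, 'tilt', array([0.008, 0.25 ]), 'F', array([ 0.7,  1.1, -0.5]), 't', 3.8, 'g', 0.002)
(array([  1.8, -27.7, 111.9]), array([0.0025, 0.0021, 0.0001])) (array([  1.9, -37.7, 158.9]), array([0.0025, 0.0021, 0.0001]))
```

Emit:
send_rows --moves "-1 2 -10 40 0 0 0; -1 2 -20 80 0 0 0; -1 2 -28 115 0 0 0; -1 2 -34 140 0 0 0; -1 2 -38 159 0.002 0.002 0"

```text
t: 4.3
tcp_pos: [0.5734, -0.139, 0.1497]
eef_rot: [0.037, 3.116, 0.393]
force: [0.7, 0.6, -0.3]
grip_width: 0.007
```

Run:
```python
from cell import bot
from h import *
o=bot.observe();print(where(o));R=Rtilt(.25);print(relR(o,19,-160,152,R),relR(o,19,-130,152,R))
for n in ("scene","top","wrist"):
    im=bot.snapshot(n)[:,:,::-1]
    if n=="scene": im=cv2.resize(im[100:300,120:400],None,fx=2.8,fy=2.8,interpolation=cv2.INTER_CUBIC)
    if n=="top": im=cv2.resize(im[90:260,160:400],None,fx=3.3,fy=3.3,interpolation=cv2.INTER_CUBIC)
    cv2.imwrite(f"pics/{n}2.png",im)
```

```text
('lab', array([  18.2, -177.1,  149.7]), 'yawerr', 0.001, 'tilt', array([0.004, 0.248]), 'F', array([ 0.7,  0.6, -0.3]), 't', 4.3, 'g', 0.007)
(array([-0.8, 17.1,  2.1]), array([ 0.0011, -0.0023,  0.0008])) (array([-0.8, 46.2,  9.5]), array([ 0.0011, -0.0023,  0.0008]))
```

View pics/scene2.png

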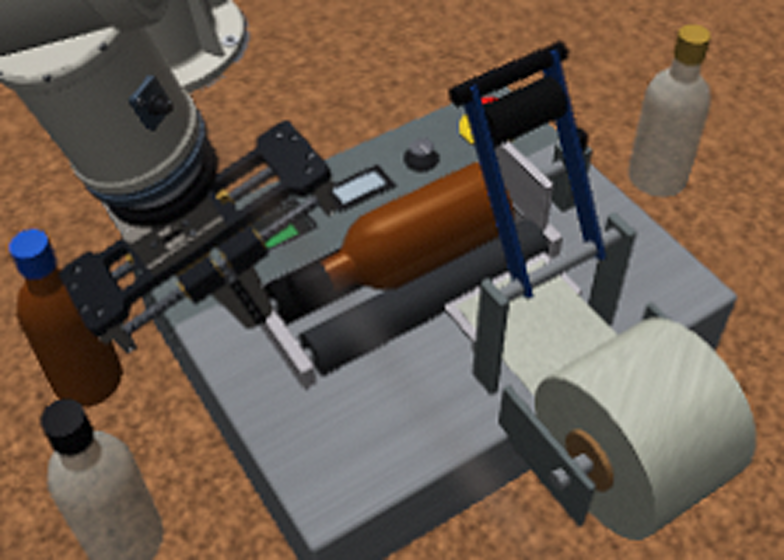

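View pics/wrist2.png

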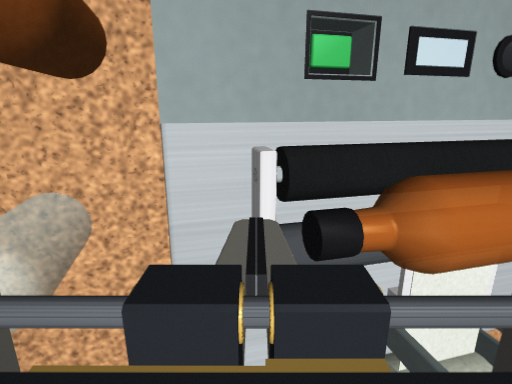

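Emit:
send_rows --moves "-1 0 4 1 0 0 0; -1 -0.5 8 1 0 0 0; -1 -0.8 12 2 0 0 0; -1 -0.8 15 2 0 0 0; -1 -0.8 18 3 0 0 0"

```text
t: 4.95
tcp_pos: [0.575, -0.1207, 0.1532]
eef_rot: [0.037, 3.115, 0.393]
force: [-0.5, 0.1, -0.6]
grip_width: 0.008
```

Emit:
send_rows --moves "-1 0 2 0.5 0 0 0; -1 0 4 1 0 0 0; -1 0 6 1.5 0 0 0; -1 0 8 2 0 0 0; -1 0 10 2.5 0 0 0"

```text
t: 5.45
tcp_pos: [0.5754, -0.1107, 0.1534]
eef_rot: [0.037, 3.115, 0.392]
force: [-0.8, -3.5, 1.0]
grip_width: 0.006
```

```bash
cat > st.py <<'E'
from cell import bot
from h import *
print(where(bot.observe()))
E
python3 st.py
```

```text
('lab', array([  19.6, -148.8,  153.4]), 'yawerr', 0.001, 'tilt', array([0.005, 0.248]), 'F', array([-0.8, -3.5,  1. ]), 't', 5.45, 'g', 0.006)
```

Emit:
send_rows --moves "-1 0 2 0.5 0 0 0; -1 0 4 1 0 0 0; -1 0 6 1.5 0 0 0; -1 0 8 2 0 0 0; -1 0 10 2.5 0 0 0"

```text
t: 5.95
tcp_pos: [0.5757, -0.1002, 0.1534]
eef_rot: [0.037, 3.115, 0.392]
force: [0.1, -4.1, 0.2]
grip_width: 0.007
```

Run:
```python
from cell import bot
from h import *
print(where(bot.observe()))
w=bot.camera_params("wrist");im=bot.snapshot("wrist")
for l in("bottle","cap_end","stop_face"):
    for q in bot.place_of(l,"wrist")[:2]: print(l,q["conf"],w2l(at_z(w,q["pixel"],.156)))
cv2.imwrite("pics/w3.png",im[:,:,::-1])
t=bot.camera_params("top");im=bot.snapshot("top")
cv2.imwrite("pics/t3.png",cv2.resize(im[130:230,180:320,::-1],None,fx=5,fy=5,interpolation=cv2.INTER_CUBIC))
```

```text
('lab', array([  19.5, -138.3,  153.4]), 'yawerr', 0.001, 'tilt', array([0.005, 0.248]), 'F', array([ 0.1, -4.1,  0.2]), 't', 5.95, 'g', 0.007)
bottle 0.6 [ -85.99459772 -119.27153097]
cap_end 0.81 [  19.15583314 -126.94649584]
```

View pics/w3.png

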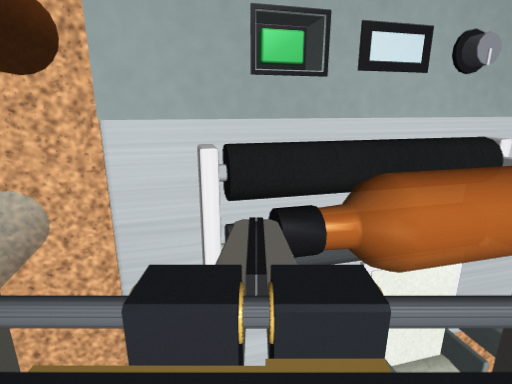

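View pics/t3.png

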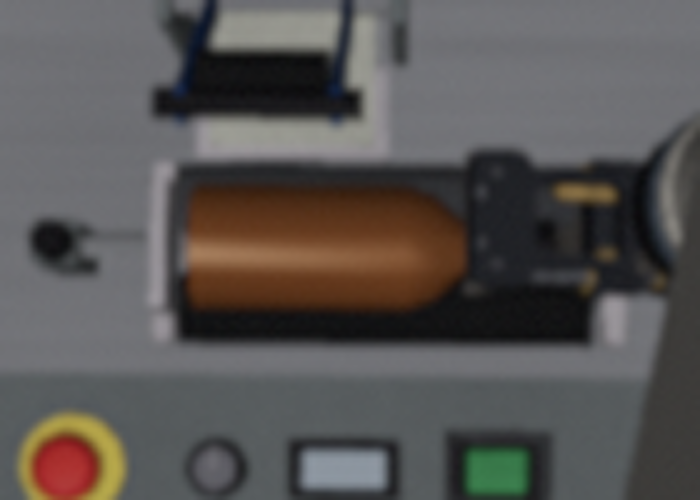

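The base (188,250 in the top crop) is still about 8 mm short of the stop face at about (172,240). I keep pushing at 1 mm per row.

Emit:
send_rows --moves "-1 0 1 0.2 0 0 0; -1 0 2 0.5 0 0 0; -1 0 3 0.7 0 0 0; -1 0 4 1 0 0 0; -1 0 5 1.2 0 0 0"

```text
t: 6.7
tcp_pos: [0.5758, -0.0948, 0.1534]
eef_rot: [0.037, 3.115, 0.393]
force: [-0.3, -3.0, 0.8]
grip_width: 0.005
```

Emit:
send_rows --moves "-1 0 0.8 0.2 0 0 0; -1 0 1.6 0.4 0 0 0; -1 0 2.4 0.6 0 0 0; -1 0 3 0.8 0 0 0; -1 0 3 0.8 0 0 0"

```text
t: 7.2
tcp_pos: [0.5758, -0.0916, 0.1534]
eef_rot: [0.037, 3.115, 0.393]
force: [0.4, -1.5, 0.4]
grip_width: 0.005
```

```bash
python3 st.py
```

```text
('lab', array([  19.5, -129.7,  153.4]), 'yawerr', 0.001, 'tilt', array([0.005, 0.248]), 'F', array([ 0.4, -1.5,  0.4]), 't', 7.2, 'g', 0.005)
```

Emit:
send_rows --moves "-1 0 0.6 0.1 0 0 0; -1 0 1.2 0.3 0 0 0; -1 0 1.8 0.4 0 0 0; -1 0 2.4 0.6 0 0 0; -1 0 3 0.7 0 0 0"

```text
t: 7.7
tcp_pos: [0.5759, -0.0885, 0.1535]
eef_rot: [0.037, 3.115, 0.393]
force: [0.7, -3.8, -0.3]
grip_width: 0.005
```

Run:
```python
from cell import bot
from h import *
print(where(bot.observe()))
t=bot.camera_params("top");im=bot.snapshot("top")
cv2.imwrite("pics/t4.png",cv2.resize(im[160:200,190:290,::-1],None,fx=8,fy=8,interpolation=cv2.INTER_CUBIC))
```

```text
('lab', array([  19.5, -126.5,  153.5]), 'yawerr', 0.001, 'tilt', array([0.005, 0.248]), 'F', array([ 0.7, -3.8, -0.3]), 't', 7.7, 'g', 0.005)
```

View pics/t4.png

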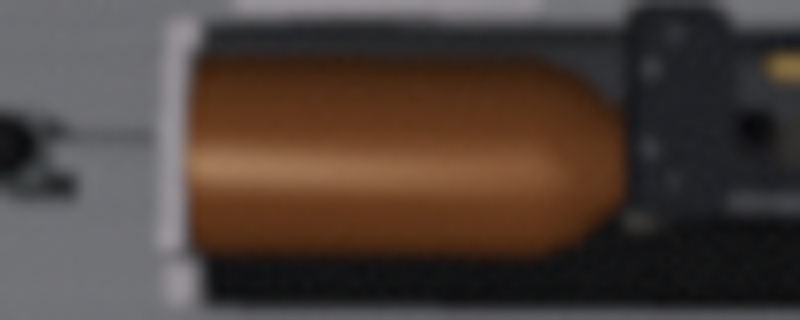

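Emit:
send_rows --moves "-1 0 0.5 0.1 0 0 0; -1 0 1 0.2 0 0 0; -1 0 1.5 0.3 0 0 0; -1 0 2 0.4 0 0 0; -1 0 2.5 0.5 0 0 0"

```text
t: 8.25
tcp_pos: [0.576, -0.0878, 0.1535]
eef_rot: [0.036, 3.115, 0.388]
force: [-2.7, -14.0, -0.1]
grip_width: 0.004
```

Emit:
send_rows --moves "-1 0 0.4 0.1 0 0 0; -1 0 0.8 0.2 0 0 0; -1 0 1.2 0.3 0 0 0; -1 0 1.6 0.4 0 0 0; -1 0 2 0.5 0 0 0"

```text
t: 8.75
tcp_pos: [0.5761, -0.0878, 0.1535]
eef_rot: [0.035, 3.115, 0.382]
force: [-3.9, -14.6, 1.4]
grip_width: 0.005
```

```bash
python3 st.py
```

```text
('lab', array([  19.6, -125.9,  153.5]), 'yawerr', 0.002, 'tilt', array([0.006, 0.241]), 'F', array([ -3.9, -14.6,   1.4]), 't', 8.75, 'g', 0.005)
```

Contact with the stop is confirmed: the force jumped to about 14 N and the motion stopped. I back off, rise and re-measure the handle.

Emit:
send_rows --moves "-1 0 -1 0 0 0 0; -1 0 -3 -1 0 0 0; -1 0 -8 -2 0 0 0; -1 0 -18 -5 0 0 0; -1 0 -28 -9 0 0 0"

```text
t: 9.25
tcp_pos: [0.5753, -0.1177, 0.1554]
eef_rot: [0.034, 3.115, 0.382]
force: [-0.2, -0.8, -0.8]
grip_width: 0.006
```

Run:
```python
from cell import bot
from h import *
o=bot.observe();print(where(o));print(rel(o,30,-150,420))
```

```text
('lab', array([  19.6, -155.7,  155.4]), 'yawerr', 0.003, 'tilt', array([0.005, 0.242]), 'F', array([-0.2, -0.8, -0.8]), 't', 9.25, 'g', 0.006)
(array([ -10.4,   69.5, -255.4]), array([ 0.2443, -0.0005,  0.0027]))
```

Emit:
send_rows --moves "-1 0 10 -45 0.05 0 0; -1 -2 21 -90 0.1 0 0; -1 -4 33 -136 0.15 0 0; -1 -6 45 -182 0.2 0 0; -1 -8 57 -225 0.244 0 0.003"

```text
t: 9.75
tcp_pos: [0.5832, -0.1177, 0.3903]
eef_rot: [0.041, 3.141, -0.003]
force: [0.6, 0.1, 1.0]
grip_width: 0.005
```

Run:
```python
from cell import bot
from h import *
o=bot.observe();print(where(o));print(rel(o,100,13,430),rel(o,100,-60,425))
t=bot.camera_params("top");s=bot.camera_params("scene")
a=bot.snapshot("top");b=bot.snapshot("scene")
cv2.imwrite("pics/t5.png",cv2.resize(a[100:225,170:330,::-1],None,fx=4.7,fy=4.7,interpolation=cv2.INTER_CUBIC))
cv2.imwrite("pics/s5.png",cv2.resize(b[100:220,200:360,::-1],None,fx=4.7,fy=4.7,interpolation=cv2.INTER_CUBIC))
for l in ("press_handle","press_hinge","stop_face","bottle","cap_end"):
    q=bot.place_of(l,"top");r=bot.place_of(l,"scene")
    print(l,[(x["conf"],x["pixel"]) for x in q[:2]],[(x["conf"],x["pixel"]) for x in r[:2]])
    if q and r:
        X,e=tri(t,q[0]["pixel"],s,r[0]["pixel"]);print(w2l(X),X[2],e)
```

```text
('lab', array([  27.5, -155.6,  390.3]), 'yawerr', -0.001, 'tilt', array([ 0.001, -0.002]), 'F', array([0.6, 0.1, 1. ]), 't', 9.75, 'g', 0.005)
(array([-72.3, 168.6, -40. ]), array([-0.0019,  0.0007, -0.0013])) (array([-72.4,  95.6, -34.9]), array([-0.0019,  0.0007, -0.0013]))
press_handle [(0.93, [230.9, 151.2])] [(0.71, [302.6, 125.2])]
[63.69683845 17.25026474] 0.328954003897192 0.001975918961515231
press_hinge [(0.83, [238.7, 130.1])] [(0.85, [317.7, 193.9])]
[139.54893142   9.50510715] 0.2065776219320246 0.0029612748234837376
stop_face [(0.9, [213.6, 174.3])] [(0.74, [303.2, 164.5]), (0.68, [304.7, 167.2])]
[27.89633444 70.86110298] 0.16545526188615595 0.010484744347628703
bottle [(0.97, [215.1, 179.5]), (0.28, [356.5, 172.7])] [(0.93, [302.2, 165.0]), (0.71, [303.9, 165.3])]
[17.65936586 71.72356753] 0.15396386921121502 0.002233616003379731
cap_end [(0.62, [236.6, 129.5])] [(0.95, [236.2, 195.6])]
[103.39925795 -67.19185466] 0.2540238373420836 0.16123015535353252
```

View pics/t5.png

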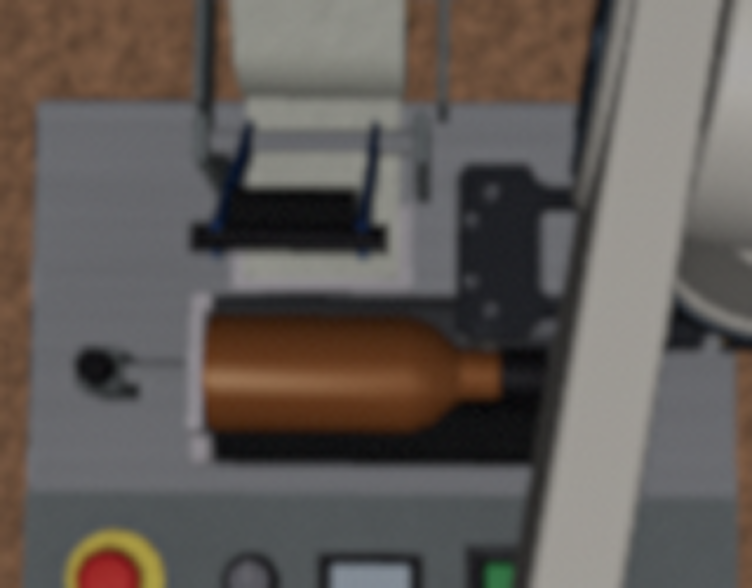

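View pics/s5.png

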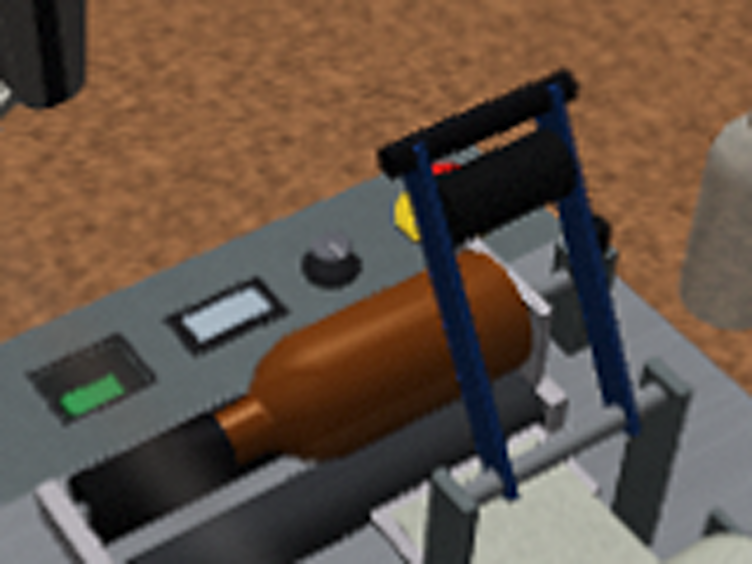

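The bottle's base now touches the stop, and the handle is at about lab (65,14,331) mm, which makes the arm angle about 1.04. I move above and behind it.

Emit:
send_rows --moves "-1 -25 20 -12 0 0 0; -1 -50 55 -20 0 0 0; -1 -68 95 -20 0 0 0; -1 -72 135 -20 0 0 0; -1 -72 168 -20 0 0 0"

```text
t: 10.85
tcp_pos: [0.6599, 0.0509, 0.4056]
eef_rot: [-0.039, -3.138, -0.002]
force: [-0.2, -1.2, 0.2]
grip_width: 0.007
```

Run:
```python
from cell import bot
from h import *
o=bot.observe();print(where(o));print(rel(o,90,13,335))
```

```text
('lab', array([100. ,  14.9, 405.6]), 'yawerr', -0.0, 'tilt', array([-0.003,  0.001]), 'F', array([-0.2, -1.2,  0.2]), 't', 10.85, 'g', 0.007)
(array([ 9.8, -1.9, 70.6]), array([ 0.0009, -0.0031, -0.0003]))
```

Emit:
send_rows --moves "-1 0 -1 20 0 0 0; -1 1 -2 40 0 0 0; -1 4 -2 55 0 0 0; -1 7 -2 65 0 0 0; -1 9 -2 71 0 0 0"

```text
t: 11.35
tcp_pos: [0.6502, 0.0491, 0.3336]
eef_rot: [-0.04, -3.137, -0.001]
force: [-0.4, -1.1, -0.6]
grip_width: 0.005
```

Run:
```python
from cell import bot
from h import *
o=bot.observe();print(where(o))
b=bot.snapshot("scene");w=bot.snapshot("wrist")
cv2.imwrite("pics/s6.png",cv2.resize(b[60:220,200:400,::-1],None,fx=3.7,fy=3.7,interpolation=cv2.INTER_CUBIC))
cv2.imwrite("pics/w6.png",w[:,:,::-1])
```

```text
('lab', array([ 90.3,  12.9, 333.6]), 'yawerr', -0.0, 'tilt', array([-0.004,  0.001]), 'F', array([-0.4, -1.1, -0.6]), 't', 11.35, 'g', 0.005)
```

View pics/s6.png

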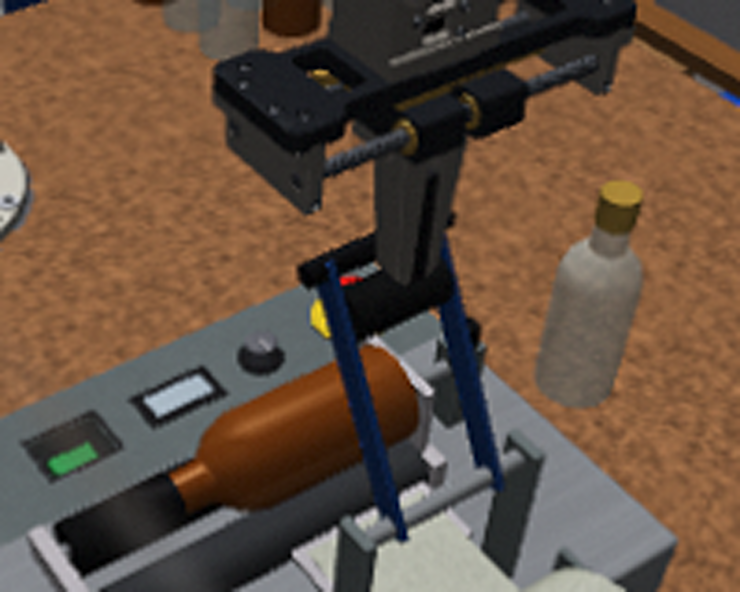

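View pics/w6.png

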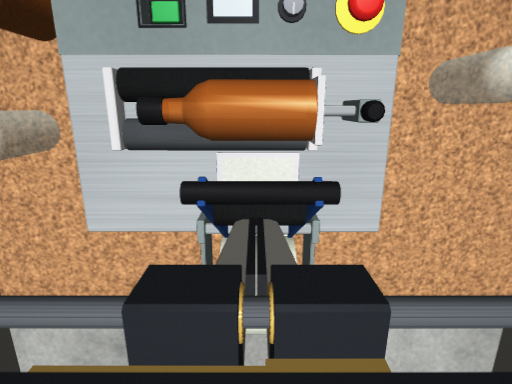

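The tip is behind the bar and between the side bars: in the wrist picture the tip is at (257,222) and the bar at row 193. Now I push forward along the arc.

Emit:
send_rows --moves "-1 5 0 0 0 0 0; -1 10 0 1 0 0 0; -1 15 0 4 0 0 0; -1 20 0 8 0 0 0; -1 24 0 11 0 0 0"

```text
t: 11.95
tcp_pos: [0.6256, 0.0497, 0.3231]
eef_rot: [-0.04, -3.137, -0.002]
force: [-1.0, -0.3, 0.0]
grip_width: 0.004
```

```bash
python3 st.py
```

```text
('lab', array([ 65.7,  12.8, 323.1]), 'yawerr', -0.001, 'tilt', array([-0.004,  0.001]), 'F', array([-1. , -0.3,  0. ]), 't', 11.95, 'g', 0.004)
```

Emit:
send_rows --moves "-1 5 0 5 0 0 0; -1 10 0 9 0 0 0; -1 15 0 14 0 0 0; -1 20 0 20 0 0 0; -1 25 0 26 0 0 0"

```text
t: 12.45
tcp_pos: [0.6, 0.0504, 0.2965]
eef_rot: [-0.04, -3.137, -0.001]
force: [0.4, 0.9, 0.8]
grip_width: 0.011
```

Run:
```python
from cell import bot
from h import *
o=bot.observe();print(where(o))
b=bot.snapshot("scene")
cv2.imwrite("pics/s7.png",cv2.resize(b[60:220,200:400,::-1],None,fx=3.7,fy=3.7,interpolation=cv2.INTER_CUBIC))
```

```text
('lab', array([ 40.1,  12.9, 296.5]), 'yawerr', -0.0, 'tilt', array([-0.004,  0.001]), 'F', array([0.4, 0.9, 0.8]), 't', 12.45, 'g', 0.011)
```

View pics/s7.png

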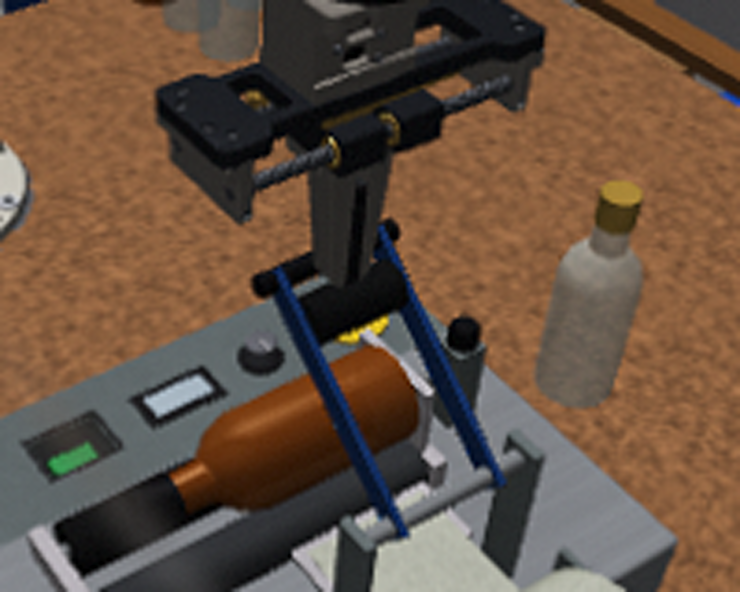

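The arm is well past its friction zone, at about 0.65 rad. I withdraw upward, let it sink and head for the well.

Run:
```python
from cell import bot
from h import *
o=bot.observe();print(rel(o,45,13,400),rel(o,-99,-101,250))
```

```text
(array([  -5.4,    0.3, -104.6]), array([ 0.0007, -0.0063, -0.0005])) (array([ 137.6, -113.9,   46.2]), array([ 0.0007, -0.0063, -0.0005]))
```

Emit:
send_rows --moves "-1 -3 0 -15 0 0 0; -1 -5 0 -40 0 0 0; -1 -5 0 -70 0 0 0; -1 -5 0 -95 0 0 0; -1 -5 0 -105 0 0 0"

```text
t: 13.0
tcp_pos: [0.6057, 0.0502, 0.4044]
eef_rot: [-0.04, -3.14, -0.002]
force: [-0.5, -0.2, 0.2]
grip_width: 0.003
```

Run:
```python
from cell import bot
from h import *
o=bot.observe();print(where(o));print(rel(o,-99,-101,250),rel(o,-99,-101,400))
b=bot.snapshot("scene")
cv2.imwrite("pics/s8.png",cv2.resize(b[60:220,200:400,::-1],None,fx=3.7,fy=3.7,interpolation=cv2.INTER_CUBIC))
```

```text
('lab', array([ 45.9,  12.8, 404.4]), 'yawerr', -0.0, 'tilt', array([-0.001,  0.001]), 'F', array([-0.5, -0.2,  0.2]), 't', 13.0, 'g', 0.003)
(array([ 144.6, -114. ,  154.5]), array([ 0.0012, -0.0014, -0.0004])) (array([ 144.8, -113.9,    4.5]), array([ 0.0012, -0.0014, -0.0004]))
```

View pics/s8.png

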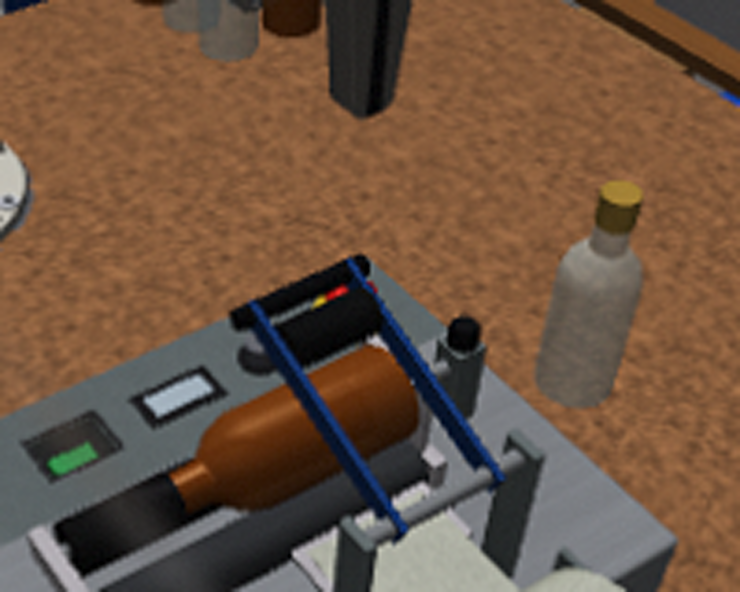

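Emit:
send_rows --moves "-1 30 -24 5 0 0 0; -1 62 -50 20 0 0 0; -1 95 -76 45 0 0 0; -1 125 -98 80 0 0 0; -1 145 -114 115 0 0 0"

```text
t: 13.55
tcp_pos: [0.4557, -0.0609, 0.2882]
eef_rot: [-0.04, -3.14, -0.002]
force: [0.2, 0.8, -0.9]
grip_width: 0.005
```

Run:
```python
from cell import bot
from h import *
o=bot.observe();print(where(o))
w=bot.camera_params("wrist");im=bot.snapshot("wrist")
for l,z in(("well_mouth",.1),("key_top",.084)):
    for q in bot.place_of(l,"wrist")[:2]: print(l,q["conf"],q["pixel"],w2l(at_z(w,q["pixel"],z)))
h=cv2.cvtColor(im,cv2.COLOR_RGB2HSV);m=cv2.inRange(h,(50,120,50),(75,255,255))
ys,xs=np.nonzero(m);print(xs.min(),xs.max(),ys.min(),ys.max())
for c in((xs.min(),ys.min()),(xs.max(),ys.max())): print(w2l(at_z(w,c,.084)))
cv2.imwrite("pics/w9.png",im[:,:,::-1])
b=bot.snapshot("scene")
cv2.imwrite("pics/s9.png",cv2.resize(b[80:240,180:380,::-1],None,fx=3.7,fy=3.7,interpolation=cv2.INTER_CUBIC))
s=bot.camera_params("scene")
for l,z in(("well_mouth",.1),("key_top",.084)):
    for q in bot.place_of(l,"scene")[:1]: print(l,q["conf"],q["pixel"],w2l(at_z(s,q["pixel"],z)))
print(rel(bot.observe(),-99,-101,105))
```

```text
('lab', array([-101.3, -101.9,  288.2]), 'yawerr', -0.001, 'tilt', array([-0.001,  0.001]), 'F', array([ 0.2,  0.8, -0.9]), 't', 13.55, 'g', 0.005)
well_mouth 0.73 [257.7, 172.8] [-97.09065253 -99.45501161]
well_mouth 0.37 [319.3, 221.5] [-34.22644368 -21.73920174]
key_top 0.91 [257.2, 168.0] [-99.7199851  -99.96701577]
244 271 159 178
[-111.13674739 -116.39085562]
[-86.81924253 -82.50228661]
well_mouth 0.67 [218.5, 178.7] [-101.35256078  -99.80793977]
key_top 0.71 [216.7, 179.7] [-114.77521507  -99.69542943]
(array([  1.4,  -0.5, 185.6]), array([ 0.0013,  0.0009, -0.0003]))
```

View pics/w9.png

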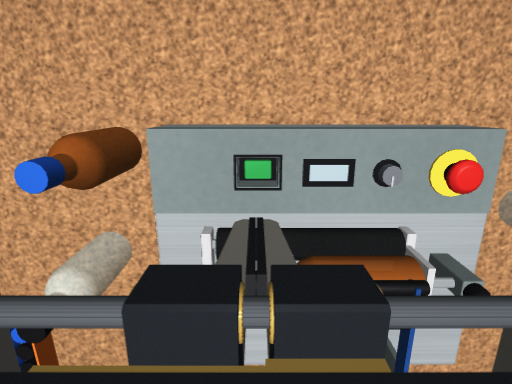

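View pics/s9.png

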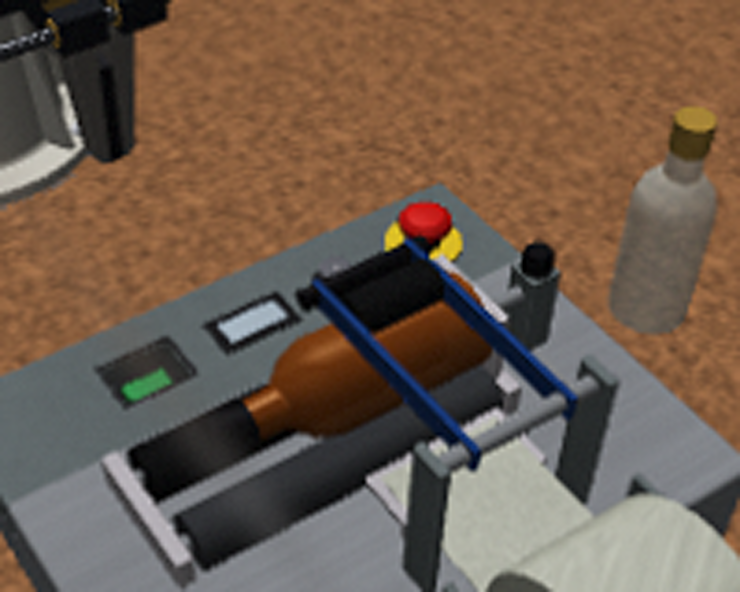

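Emit:
send_rows --moves "-1 0 1 40 0 0 0; -1 -1 2 80 0 0 0; -1 -2 2 115 0 0 0; -1 -2 2 135 0 0 0; -1 -2 2 145 0 0 0"

```text
t: 14.35
tcp_pos: [0.4624, -0.057, 0.1447]
eef_rot: [0.038, 3.141, 0.002]
force: [0.2, 0.2, 0.4]
grip_width: 0.003
```

Emit:
send_rows --moves "-1 0 0 0 0 0 0; -1 0 0 0 0 0 0; -1 0 0 0 0 0 0; -1 0 0 0 0 0 0; -1 0 0 0 0 0 0"

```text
t: 14.85
tcp_pos: [0.4629, -0.0571, 0.1454]
eef_rot: [0.038, 3.14, 0.002]
force: [-0.7, -0.2, -0.3]
grip_width: 0.003
```

Emit:
send_rows --moves "-1 0 0 0 0 0 0; -1 0 0 0 0 0 0; -1 0 0 0 0 0 0; -1 0 0 0 0 0 0; -1 0 0 0 0 0 0"

```text
t: 15.35
tcp_pos: [0.4628, -0.0571, 0.1454]
eef_rot: [0.038, 3.14, 0.002]
force: [-0.4, 1.0, -0.5]
grip_width: 0.009
```

Run:
```python
from cell import bot
from h import *
o=bot.observe();print(where(o))
b=bot.snapshot("scene")
cv2.imwrite("pics/s10.png",cv2.resize(b[80:240,180:380,::-1],None,fx=3.7,fy=3.7,interpolation=cv2.INTER_CUBIC))
b=bot.snapshot("wrist")
cv2.imwrite("pics/w10.png",b[:,:,::-1])
print(rel(bot.observe(),-99,-99.5,105))
```

```text
('lab', array([-94.4, -98. , 145.4]), 'yawerr', 0.001, 'tilt', array([0.001, 0.001]), 'F', array([-0.4,  1. , -0.5]), 't', 15.35, 'g', 0.009)
(array([ 4.7, -1.6, 40.3]), array([0.0013, 0.0014, 0.0006]))
```

View pics/s10.png

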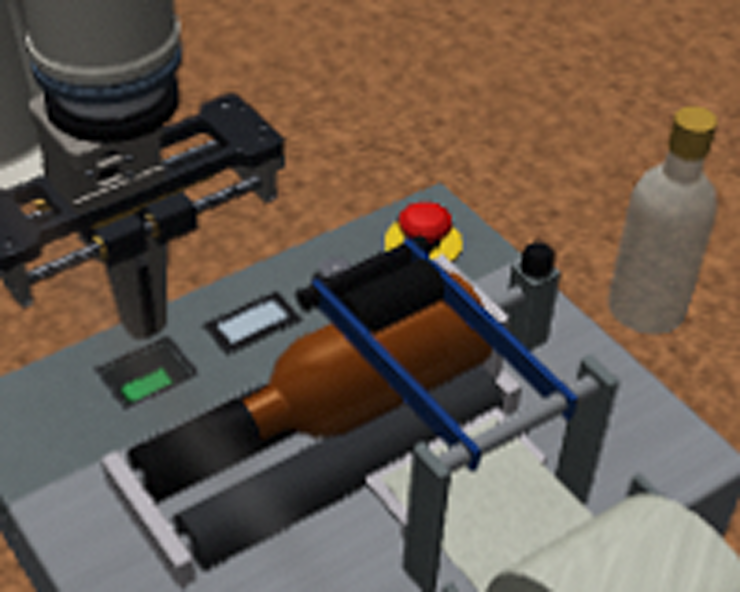

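View pics/w10.png

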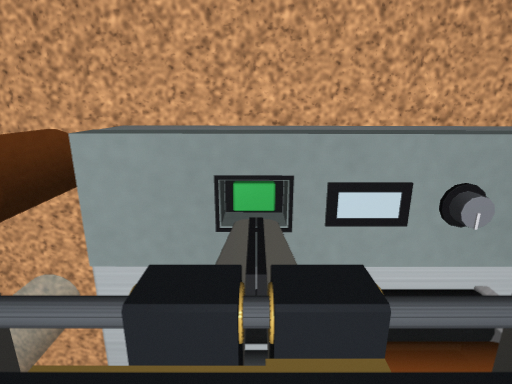

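Run:
```python
from cell import bot
from h import *
s=bot.camera_params("scene")
for a in(0,.05,.1,.2,.3):
    P=[]
    for dy in(-46,46):
        P.append(proj(s,np.append(l2w(140-148*np.cos(a),13+dy),.204+.148*np.sin(a))))
    print(a,[np.round((p-[180,80])*3.7,0) for p in P])
print([(q["conf"],q["pixel"]) for q in bot.place_of("press_handle","scene")])
c=bot.snapshot("top");cv2.imwrite("pics/t10.png",cv2.resize(c[100:240,170:330,::-1],None,fx=4.2,fy=4.2,interpolation=cv2.INTER_CUBIC))
```

```text
0 [array([296., 298.]), array([419., 242.])]
0.05 [array([296., 289.]), array([420., 233.])]
0.1 [array([297., 281.]), array([421., 224.])]
0.2 [array([299., 265.]), array([425., 208.])]
0.3 [array([302., 250.]), array([430., 193.])]
[(0.81, [278.4, 151.7])]
```

View pics/t10.png

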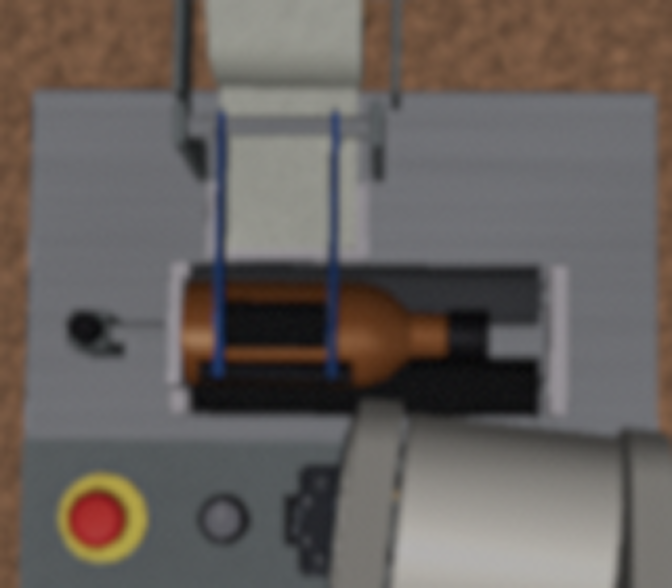

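The roller rests on the bottle (angle about 0, unchanged for 1.8 s) and the base is still on the stop. Now I go into the well.

Emit:
send_rows --moves "-1 4 -1 8 0 0 0; -1 5 -2 16 0 0 0; -1 5 -2 24 0 0 0; -1 5 -2 31 0 0 0; -1 5 -2 36 0 0 0"

```text
t: 16.05
tcp_pos: [0.4575, -0.0589, 0.1084]
eef_rot: [0.038, 3.141, 0.002]
force: [0.9, -0.1, 0.5]
grip_width: 0.01
```

Run:
```python
from cell import bot
from h import *
o=bot.observe();print(where(o))
print(rel(o,-99,-99.5,85))
b=bot.snapshot("wrist")
cv2.imwrite("pics/w11.png",cv2.resize(b[120:280,150:370,::-1],None,fx=3.5,fy=3.5,interpolation=cv2.INTER_CUBIC))
```

```text
('lab', array([-99.6, -99.9, 108.4]), 'yawerr', 0.001, 'tilt', array([0.001, 0.001]), 'F', array([ 0.9, -0.1,  0.5]), 't', 16.05, 'g', 0.01)
(array([-0.6,  0.4, 23.4]), array([0.0014, 0.0005, 0.0005]))
```

View pics/w11.png

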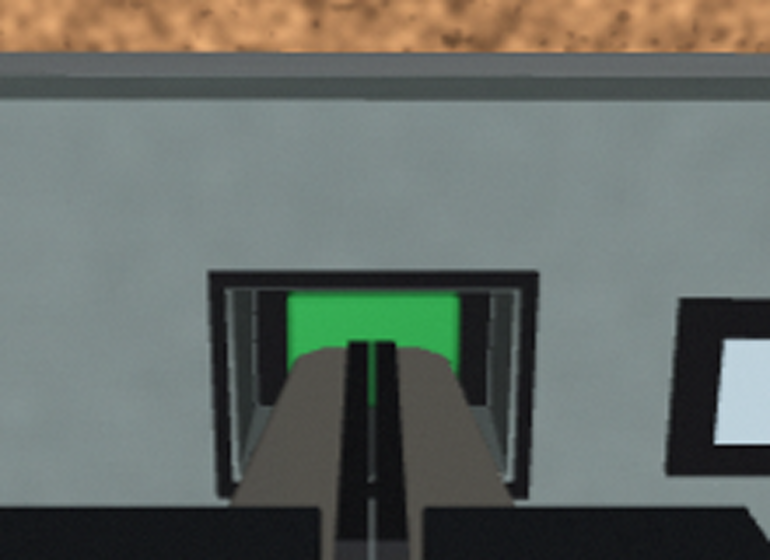

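The fingertips are centred over the green key, at about (372,350) in the crop. I descend and press.

Emit:
send_rows --moves "-1 0 0 5 0 0 0; -1 0 0 10 0 0 0; -1 0 0 15 0 0 0; -1 0 0 19 0 0 0; -1 0 0 22 0 0 0"

```text
t: 16.6
tcp_pos: [0.4571, -0.0588, 0.0856]
eef_rot: [-0.038, -3.141, -0.002]
force: [0.2, -0.3, -0.2]
grip_width: 0.006
```

Emit:
send_rows --moves "-1 0 0 1 0 0 0; -1 0 0 2 0 0 0; -1 0 0 3 0 0 0; -1 0 0 4 0 0 0; -1 0 0 5 0 0 0"

```text
t: 17.1
tcp_pos: [0.4571, -0.0588, 0.0806]
eef_rot: [-0.038, -3.141, -0.002]
force: [-1.6, -0.6, 2.1]
grip_width: 0.007
```

```bash
python3 st.py
```

```text
('lab', array([-100. ,  -99.8,   80.6]), 'yawerr', 0.001, 'tilt', array([-0.   ,  0.002]), 'F', array([-1.6, -0.6,  2.1]), 't', 17.1, 'g', 0.007)
```

Emit:
send_rows --moves "-1 0 0 0.8 0 0 0; -1 0 0 1.6 0 0 0; -1 0 0 2.4 0 0 0; -1 0 0 3.2 0 0 0; -1 0 0 4 0 0 0"

```text
t: 17.6
tcp_pos: [0.4572, -0.0588, 0.0778]
eef_rot: [-0.038, -3.141, -0.002]
force: [-10.5, 0.5, 33.2]
grip_width: 0.007
```

```bash
python3 st.py
```

```text
('lab', array([-99.9, -99.8,  77.8]), 'yawerr', 0.001, 'tilt', array([-0.   ,  0.002]), 'F', array([-10.5,   0.5,  33.2]), 't', 17.6, 'g', 0.007)
```

The key is at its bottom: the tip is at z 77.8 against an expected 78, and the force has risen sharply. I release and rise straight out.

Emit:
send_rows --moves "-1 0 0 -4 0 0 0; -1 0 0 -10 0 0 0; -1 0 0 -18 0 0 0; -1 0 0 -28 0 0 0; -1 0 0 -45 0 0 0"

```text
t: 18.1
tcp_pos: [0.4568, -0.0588, 0.1231]
eef_rot: [-0.038, -3.14, -0.003]
force: [-0.3, 0.1, -0.3]
grip_width: 0.002
```

Emit:
send_rows --moves "-1 0 0 -40 0 0 0; -1 10 0 -80 0 0 0; -1 25 -10 -120 0 0 0; -1 40 -25 -150 0 0 0; -1 50 -40 -175 0 0 0"

```text
t: 18.6
tcp_pos: [0.4055, -0.0982, 0.3007]
eef_rot: [0.037, 3.141, 0.002]
force: [-0.5, 0.1, -0.0]
grip_width: 0.005
```

Run:
```python
from cell import bot
from h import *
o=bot.observe();print(where(o))
w=bot.camera_params("wrist");im=bot.snapshot("wrist")
h=cv2.cvtColor(im,cv2.COLOR_RGB2HSV);m=cv2.inRange(h,(50,120,50),(75,255,255))
ys,xs=np.nonzero(m)
for c in((xs.min(),ys.min()),(xs.max(),ys.max())): print(w2l(at_z(w,c,.084)))
cv2.imwrite("pics/w12.png",im[:,:,::-1])
b=bot.snapshot("scene")
cv2.imwrite("pics/s12.png",cv2.resize(b[80:240,180:380,::-1],None,fx=3.7,fy=3.7,interpolation=cv2.INTER_CUBIC))
c=bot.snapshot("top");cv2.imwrite("pics/t12.png",cv2.resize(c[100:240,170:330,::-1],None,fx=4.2,fy=4.2,interpolation=cv2.INTER_CUBIC))
```

```text
('lab', array([-150.6, -140.5,  300.7]), 'yawerr', 0.001, 'tilt', array([0.001, 0.001]), 'F', array([-0.5,  0.1, -0. ]), 't', 18.6, 'g', 0.005)
[-110.91106343 -117.39385345]
[-87.04156225 -81.94481493]
```

View pics/w12.png

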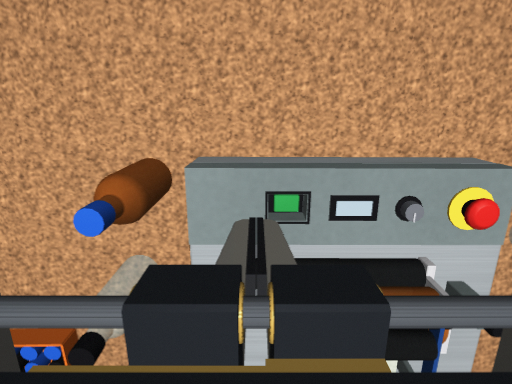

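View pics/s12.png

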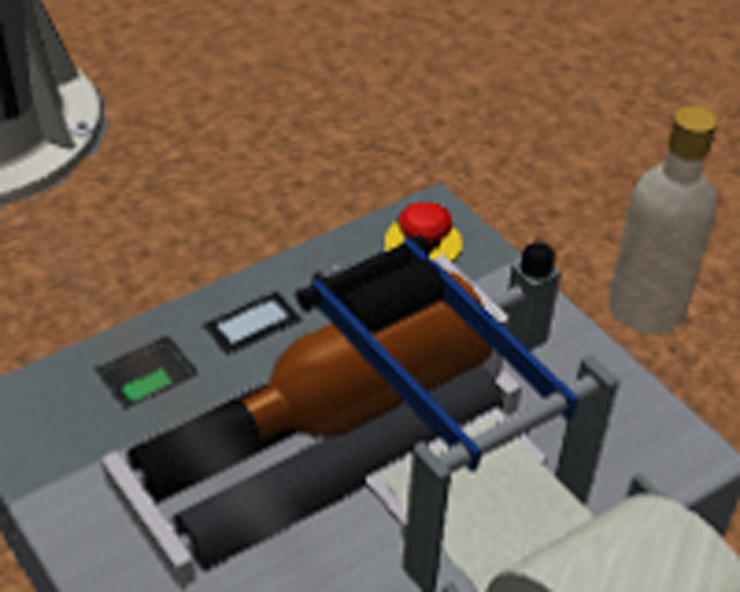

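View pics/t12.png

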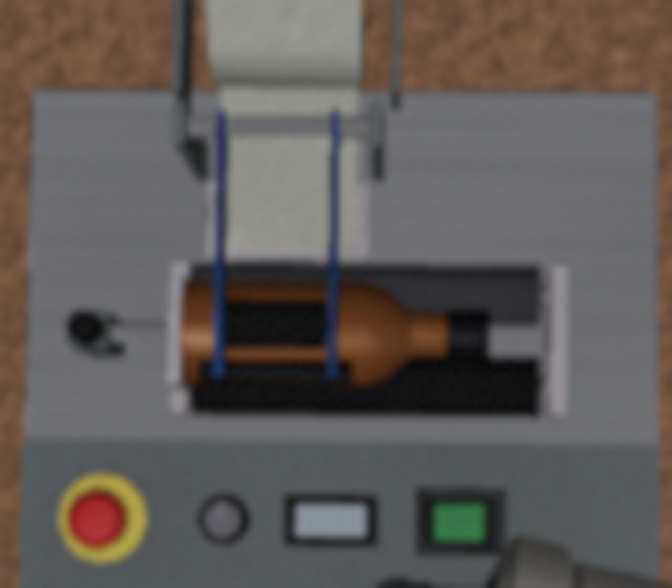

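Everything is in place: the key is back up (24 by 35 mm at z 84), the roller is on the bottle and the base is at the stop. The tool is clear, so I hand in.

Emit:
send_rows --moves "-1 0 0 0 0 0 0; -1 0 0 0 0 0 0; -1 0 0 0 0 0 0; -1 0 0 0 0 0 0; -1 0 0 0 0 0 0"

```text
t: 19.25
tcp_pos: [0.4066, -0.0983, 0.2994]
eef_rot: [0.04, 3.14, 0.002]
force: [0.3, -1.1, 0.5]
grip_width: 0.007
```

```bash
python3 -c "
from cell import bot
from h import *
print(where(bot.observe()));print(bot.job_done())"
```

```text
('lab', array([-149.5, -140.5,  299.4]), 'yawerr', -0.001, 'tilt', array([0.002, 0.001]), 'F', array([ 0.3, -1.1,  0.5]), 't', 19.25, 'g', 0.007)
the job is handed in; nothing more can be done
None
```

The job is done and handed in at 19.3 s, in the order asked:

- **Bottle:** I pushed it along the rollers by its cap with about 2–4 N. At the end stop the force rose to about 15 N and the motion stopped, so I backed off.
- **Pressure roller:** I pushed the handle forward and down to about 0.65 rad, and the arm then sank by itself onto the bottle. Two pictures 1.8 s apart showed it at rest at about angle 0 before I touched the key.
- **Start key:** I pressed it to its bottom, with the tip at z 77.8 mm against an expected 78, then released it. The last push peaked near 35 N on the fingertip, more than the key needs.

**Last checks:**
- The pictures after the press show the bottle's base against the stop, the roller on the bottle and the key back up.
- The stop button and standing bottles look untouched.
- The tool ended about 200 mm above the deck with only about 1 N on the wrist, which is within its noise.
- None of these checks failed. Some network point estimates were wrong, such as the key in the scene picture and the cap end in the top picture, so I went by the picture geometry instead.

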